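# Free the seized electrode holder

## Task

The electrode holder with the flat wing-shaped head has seized in the lid of the test cell. Grip its wing, work it loose by twisting it back and forth, some 30 degrees each way, while pulling up, without lifting the lid off the cell (a straight pull only brings the heavy lid up with it), then set it down in the cream tray without dropping it and let go.

Things in the scene. Friction and masses are not known exactly. Their poses are not given: they have to be found in the camera images.
- holder_wing (a point): Centre of the black flat wing of the seized holder, the only winged head: 44 mm long (x), 12 thick (y), 44 high (z up). Under it a 32 mm round steel flange, 6 mm thick, rests on the lid, its underside 28 mm below this point; below that a 12 mm shank, 20 mm long (tip 48 mm below this point). 0.12 kg. The two round-headed fittings and low white cap on the lid stay; the nearest is 90 mm off.
- gland (a point): Holder's hole in the top of the grey lid, 105 mm above the table; x as the wing's x at the start. Seized: straight pull holds about 45 N, more than the lid's weight. It turns with about 0.3 Nm and, while turning either way, slides up easily, about 2 mm per rad. Loose after 9 mm rise, clear of the lid after 20 mm. Lid 176 x 226 x 40 mm; hole 20 mm (x), 30 mm (y) from its centre.
- lid (a joint): How far the heavy grey lid (2.2 kg) of the cell has been lifted, m: 0 is down on the tank. It sits loosely on dowels, slides only straight up and falls back by its weight; about 22 N lifts it.
- tray: open cream tray, 150 mm (its x) by 200 mm (its y), 40 mm high with 5 mm walls and floor, fixed to the table. Origin at the centre of its underside, z up. A spare round cap and a steel block lie near its +y end (beyond y = 45 mm); the rest is free.
Not all that is in view belongs to the job. What is shaped like the part that bears holder_wing but green is not meant. There is more than one size of the tray; the one meant has the size given above.

How it is judged:
By the outcome, as a careful person would: the job done as asked, in the order asked, and still so for the second after the job is handed in, with the robot touching nothing.
It also fails if it takes over 54 s, if anything falls off the work surface, if the arm or the gripper's body presses on something with over 40 N, if the wrist force passes 120 N, or if a joint passes its speed limit or range.

## Robot

A 7-joint arm with a two-finger parallel gripper is mounted at the origin on the work surface. World frame = base frame: x ahead of the robot, y to its left, z up, the work surface at z = 0. Lengths are in m, angles in rad, forces in N, time in s.
With the tool pointing down it reaches from about 0.425 to 1.025 m from the base axis. Payload 9.4 kg.
Tool frame: the origin (TCP) lies at the centre of the arm's flange, where the gripper is bolted on; the fingertips stand ahead of it and the grasp point (between the pads) lies 167 mm ahead of it (r.nose_length is the z of the fingertips in the tool frame, in m); z points along the fingers, y is the line along which they close (so a half turn about z gives the same grasp; the last joint's range is limited). The gripper opens to 93 mm and grips with 3 to 60 N. Pads are 15 mm wide; open, the fingers measure 128 mm over their backs; the gripper's body (75 mm by 188 mm) begins 65 mm behind the grasp point.
Start: joints at [1.13, 0.599, -0.003, 1.599, 0.002, 0.943, -0.08], TCP at [0.258, -0.678, 0.405] pointing down, gripper open.
Joint ranges: [-2.57, 2.57], [-0.35, 1.97], [-1.29, 1.29], [0.11, 2.56], [-1.05, 4.19], [0.11, 1.86], [-2.63, 2.63]. Speed limits (rad/s): [2.22, 2.22, 3.01, 3.01, 3.14, 3.14, 3.14].

## Interface

Orientations are given as a unit quaternion [w, x, y, z].
In Python, from cell import r gives the robot as it stands.
- The arm moves only by the tool jog_arm, never from a script. Its argument "plan" is a list of rows, each a list of 3 entries, a list of its own where there are three numbers: the shift along the world's x, y, z as a fraction of full scale, then the turn about the world's z as a fraction of full scale, then the closure, from -1 (fully open) to 1 (shut). A call has 1 to 20 rows; each row shifts and turns the commanded pose from where the row before left it; what a row does not reach is not made up. Full scale, the value 1, is 0.04 m for a shift and 8 degrees for a turn. A row lasts 1/8 s, in which the tool goes at most 62.5 mm and 10.7 degrees, less where a joint would pass 70% of its speed; a pose out of reach is approached as far as the arm can. A call with a number of a shift or a turn outside -1 to 1 is refused whole. A call with a gripper value outside its range is refused whole. The fingers move at their own pace and stop on an object; the grip force is fixed at half the most. Time passes only in rows, so rows that do not move let the fingers close. It gives the time, the measured TCP pose, the force, the opening and the grip force at its end, in the units of the state.
- r.get_state(): the state, without advancing time (a new reading comes with each control period).
- r.get_image(name): name is "scene" or "top" or "wrist"; returns a dict with "pixels" (480x640x3 uint8, red, green, blue), "vfov" (degrees; the focal length in pixels is half the picture's height over the tangent of half this angle, whatever the lens; pixels are square), "cx", "cy" (the principal point, pixels), "distortion" ([k1, k2, p1, p2, k3] as OpenCV has them; the pictures are not rectified), "origin" and "orientation" of the camera in the world. Camera axes: x right, y up, looking along -z (the intrinsics and any distortion apply to the point x, -y, -z); pixel columns grow to the right and rows downward; lengths in m; the calibration is good to about 2 mm. A picture is of the moment at which its call begins. There is no depth.
- r.close_job(): hands the job in; it is judged then, once.
The state is a dict: "t": time; "joint_positions": joint angles; "dq": joint speeds; "effort": joint torques, N m; "tool_pos": TCP position; "eef_rot": TCP orientation; "wrist_force": force on the tool from outside, world axes, zero at the start; "torque": the same for the moment, N m; "width": finger opening in m; "gripper_force": force on a finger pad.
Only numpy, scipy, OpenCV 4.12 (cv2) and the standard library are available. Lean on these libraries where they do the work, as an engineer would, in place of code of your own. Each camera call takes 0.05 s, during which the arm holds its last target. There are 200 camera calls.

## Working session

There is one attempt and no reset: what is moved stays moved. The work goes in short steps, Python scripts to look and compute and a tool call to move; the robot and the scene stay as the last step left them, time stands still between calls to the robot, and variables do not carry over. Pictures are saved under pics/ and viewed, at most 10 in all, crops included, and the job is handed in when it is done.

Besides the shell and the picture viewer there is one more tool, called after ">>>" as a command line: name --argument value ..., lists and objects as JSON in quotes. jog_arm: Moves the arm, as the interface text tells. Its arguments: {"type":"object","properties":{"plan":{"type":"array"}},"required":["plan"]}

```bash
mkdir -p pics
cat > h.py <<'E'
import numpy as np, cv2
from cell import r
from scipy.spatial.transform import Rotation as R
def K(im):
    f=240/np.tan(np.radians(im["vfov"])/2); return np.array([[f,0,im["cx"]],[0,f,im["cy"]],[0,0,1.]])
def rot(im):
    q=im["orientation"]; return R.from_quat([q[1],q[2],q[3],q[0]]).as_matrix()
def ray(im,px):
    p=cv2.undistortPoints(np.array(px,float).reshape(-1,1,2),K(im),np.array(im["distortion"],float))[:,0]
    d=np.c_[p[:,0],-p[:,1],-np.ones(len(p))]@rot(im).T
    return np.array(im["origin"]),d
def onz(im,px,z):
    o,d=ray(im,px); return o+d*((z-o[2])/d[:,2])[:,None]
def proj(im,P):
    c=(np.atleast_2d(P)-np.array(im["origin"]))@rot(im); c=c*[1,-1,-1]
    return cv2.projectPoints(c,np.zeros(3),np.zeros(3),K(im),np.array(im["distortion"],float))[0][:,0]
def tri(im1,p1,im2,p2):
    o1,d1=ray(im1,p1);o2,d2=ray(im2,p2);d1=d1[0]/np.linalg.norm(d1[0]);d2=d2[0]/np.linalg.norm(d2[0])
    s=np.linalg.lstsq(np.c_[d1,-d2],o2-o1,rcond=None)[0];a=o1+s[0]*d1;b=o2+s[1]*d2
    return (a+b)/2,np.linalg.norm(a-b)
def save(n,px): cv2.imwrite(f"pics/{n}.png",cv2.cvtColor(px,cv2.COLOR_RGB2BGR))
E
python3 - <<'E'
from h import *
import pickle
s=r.get_state();print(s)
for n in("scene","top"):
    im=r.get_image(n);save(n,im["pixels"]);pickle.dump(im,open(n+".pkl","wb"));print(n,im["origin"],im["vfov"],im["distortion"])
E
```

```text
{'t': 0.0, 'joint_positions': array([ 1.13027958,  0.60012226, -0.00254411,  1.60012097,  0.00180808,
        0.94290807, -0.07982348]), 'dq': array([-1.48726956e-03, -8.06545837e-04,  2.07872975e-03, -9.43691330e-04,
       -1.72355593e-03, -4.51734598e-05,  7.26117136e-04]), 'effort': array([-3.12434540e-04, -7.65065718e+01,  1.49648041e+00, -2.52346963e+01,
       -5.24924125e-02,  1.70817407e-02,  1.65874303e-04]), 'tool_pos': array([ 0.2579226 , -0.67735534,  0.40386499]), 'eef_rot': array([-7.48475408e-04,  9.83496286e-01,  1.80926640e-01, -2.13353907e-04]), 'wrist_force': array([-0.03502343,  0.69988967, -0.48193166]), 'torque': array([ 0.03616053, -0.01753252, -0.01122385]), 'gripper_force': 0.0, 'width': 0.09280274916565592}
scene [0.83843149 0.61963781 0.85382553] 48.4414666454609 [-0.15711964  0.          0.          0.          0.        ]
top [0.23110489 0.06839723 1.51631605] 44.097589378298835 [-0.01864434  0.          0.          0.          0.        ]
```

View pics/scene.png

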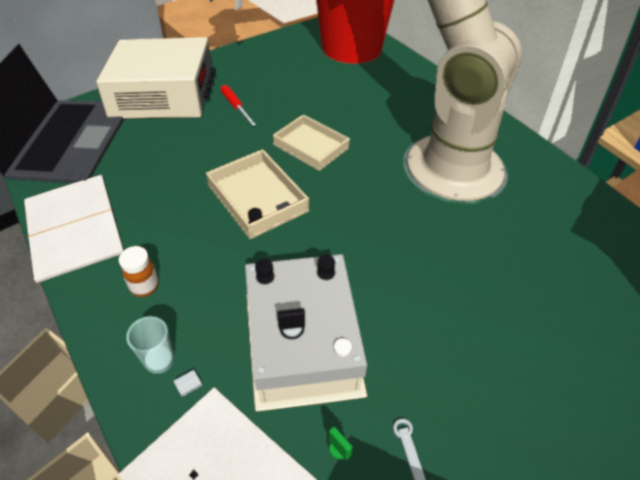

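View pics/top.png

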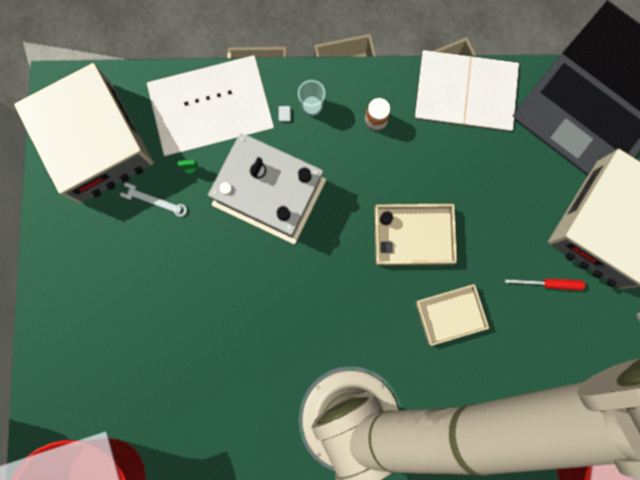

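The scene view shows the winged holder at (291,322), with a green lookalike at (340,443). In the top view:
- **Winged holder:** black wing at (259,168) on the lid. The green decoy is at (187,165).
- **Trays:** the large cream tray is at (416,235) with a cap and block at its left end. A smaller one is at (453,315).

Next I'll confirm these in one enlarged crop and measure.

Run:
```python
from h import *
import pickle
t=pickle.load(open("top.pkl","rb"));s=pickle.load(open("scene.pkl","rb"))
a=cv2.resize(t["pixels"][125:255,200:340],(560,520),interpolation=cv2.INTER_CUBIC)[:, :430]
b=cv2.resize(s["pixels"][240:370,235:325],(360,520),interpolation=cv2.INTER_CUBIC)
save("crop1",np.hstack([a,b]))
P=t["pixels"].astype(int)
hsv=cv2.cvtColor(t["pixels"],cv2.COLOR_RGB2HSV)
# trays
m=((hsv[...,0]>12)&(hsv[...,0]<35)&(hsv[...,2]>130)&(hsv[...,1]>30)).astype(np.uint8)
m[:, :340]=0;m[:190]=0;m[360:]=0;m[:,510:]=0
for c in cv2.findContours(m,0,2)[0]:
    if cv2.contourArea(c)>500:
        w=onz(t,c[:,0],0.04)[:,:2];rc=cv2.minAreaRect(w.astype(np.float32)*1000);print("tray",rc)
g=((hsv[...,1]<40)&(hsv[...,2]>120)).astype(np.uint8)
m=np.zeros_like(g);m[130:245,200:330]=g[130:245,200:330]
m=cv2.morphologyEx(m,cv2.MORPH_OPEN,np.ones((3,3)))
for c in cv2.findContours(m,0,2)[0]:
    if cv2.contourArea(c)>500:
        w=onz(t,c[:,0],0.105)[:,:2];print("lid",cv2.minAreaRect(w.astype(np.float32)*1000))
k=((hsv[...,2]<60)).astype(np.uint8);m=np.zeros_like(k);m[140:225,225:325]=k[140:225,225:325]
for c in cv2.findContours(m,0,2)[0]:
    if cv2.contourArea(c)>20:
        M=cv2.moments(c);p=[M["m10"]/M["m00"],M["m01"]/M["m00"]];print("blk",p,cv2.contourArea(c),onz(t,[p],0.15))
```

```text
tray ((253.77108764648438, -254.2401580810547), (115.3241195678711, 155.60504150390625), 15.280416488647461)
tray ((458.33660888671875, -170.3743438720703), (204.2754364013672, 150.89593505859375), 89.20271301269531)
lid ((607.9212036132812, 238.420166015625), (318.5871887207031, 202.28375244140625), 63.8183479309082)
blk [283.23896499238964, 213.19482496194823] 109.5 [[0.49361671 0.15551384 0.15      ]]
blk [318.0328042328042, 211.79417989417988] 315.0 [[0.49578247 0.07389503 0.15      ]]
blk [304.3836206896552, 174.82471264367814] 116.0 [[0.58535168 0.10500644 0.15      ]]
blk [256.20093457943926, 167.22118380062304] 107.0 [[0.60552008 0.2191129  0.15      ]]
```

View pics/crop1.png

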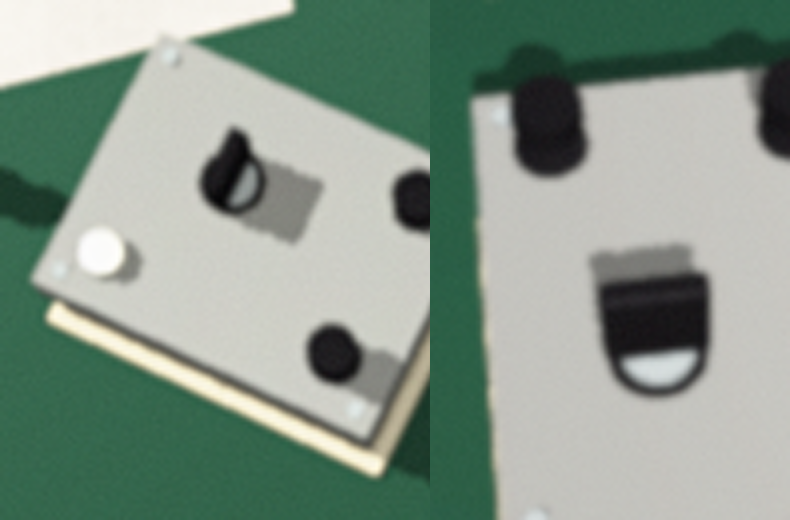

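The crop confirms it: the black wing with the steel flange at top (258,171) is the only winged head on the lid. The other two black fittings are round. The 150x204 mm rectangle at (458,-170) mm is the tray meant; the other measures 115x156. Next I'll get the wing and lid numbers.

Run:
```python
from h import *
import pickle
t=pickle.load(open("top.pkl","rb"));s=pickle.load(open("scene.pkl","rb"))
f=lambda a,b:[200+a/4,125+b/4]
print("flange",onz(t,[f(233,183)],0.111))
L=onz(t,[f(165,38),f(33,285),f(372,443)],0.105);print("lid",L,np.linalg.norm(L[0]-L[1]),np.linalg.norm(L[1]-L[2]),(L[0]+L[2])/2,np.degrees(np.arctan2(*(L[0]-L[1])[1::-1])))
print("flange scene",onz(s,[[235+658/4,240+345/4]],0.111)) # approx
print(proj(s,onz(t,[f(233,183)],0.111)), r.nose_length)
```

```text
flange [[0.60727541 0.2184014  0.111     ]]
lid [[0.70169717 0.26121908 0.105     ]
 [0.54685012 0.34054159 0.105     ]
 [0.44666046 0.13515647 0.105     ]] 0.17398181365477877 0.22851917970233532 [0.57417882 0.19818777 0.105     ] -27.12441278530256
flange scene [[0.46523554 0.31747032 0.111     ]]
[[293.23961166 325.27166076]] 0.1861
```

>>> jog_arm --plan '[[[0.35,0.93,0.1],1,-1],[[0.35,0.93,0.1],1,-1],[[0.35,0.93,0.1],1,-1],[[0.35,0.93,0.1],1,-1],[[0.35,0.93,0.1],1,-1],[[0.35,0.93,0.1],1,-1],[[0.35,0.93,0],1,-1],[[0.35,0.93,0],1,-1]]'

```text
t: 1.1
tool_pos: [0.3702, -0.3787, 0.4286]
eef_rot: [-0.0, 0.737, 0.676, -0.0]
wrist_force: [0.3, -0.2, 1.1]
width: 0.093
gripper_force: 0.0
```

>>> jog_arm --plan '[[[0.37,0.93,0],1,-1],[[0.37,0.93,0],1,-1],[[0.37,0.93,0],1,-1],[[0.37,0.93,0],1,-1],[[0.37,0.93,0],1,-1],[[0.37,0.93,0],1,-1],[[0.37,0.93,0],1,-1],[[0.37,0.93,0],1,-1],[[0.37,0.93,0],0.5,-1],[[0.37,0.93,0],0,-1],[[0.37,0.93,0],0,-1],[[0.37,0.93,0],0,-1],[[0.37,0.93,0],0,-1],[[0.37,0.93,0],0,-1],[[0.37,0.93,0],0,-1],[[0.37,0.93,0],0,-1],[[0,0,0],0,-1]]'

```text
t: 3.22
tool_pos: [0.6067, 0.2183, 0.4283]
eef_rot: [-0.001, 0.233, 0.972, 0.001]
wrist_force: [-0.4, -0.7, 0.9]
width: 0.0928
gripper_force: 0.0
```

Run:
```python
from h import *
import pickle
s=r.get_state();print(s["joint_positions"],s["t"])
im=r.get_image("wrist");save("w1",im["pixels"]);pickle.dump(im,open("w1.pkl","wb"));print(im["origin"],proj(im,[[.607,.218,.111],[.607,.218,.155]]))
```

```text
[ 0.01095248  0.55807351 -0.68340758  1.73962877  0.40892396  0.99062272
  0.27405226] 3.225
[0.53288321 0.25626031 0.40858545] [[311.63322718 231.01826111]
 [311.53941401 247.30075346]]
```

View pics/w1.png

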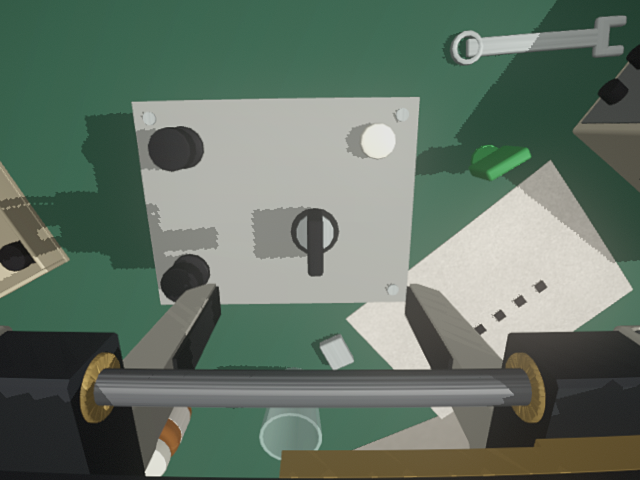

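The wrist view shows the wing end-on, its top strip running from (316,208) to (315,276). The flange is centred near (315,231), within 4 px of the prediction.

Run:
```python
from h import *
import pickle
im=pickle.load(open("w1.pkl","rb"))
g=cv2.cvtColor(im["pixels"],cv2.COLOR_RGB2GRAY)
for v in(216,246,260,270): print(v,[u+280 for u in np.where(g[v,280:350]<75)[0]])
print(onz(im,[[315,231]],.111),onz(im,[[316,208],[315,276]],.155))
c=[np.where(g[v,300:332]<75)[0].mean()+300 for v in (250,270)]
w=onz(im,[[c[0],250],[c[1],270]],.155);d=w[1]-w[0];print(c,w,np.degrees(np.arctan2(d[1],d[0])))
```

```text
216 [np.int64(297), np.int64(298), np.int64(299), np.int64(300), np.int64(301), np.int64(302), np.int64(303), np.int64(304), np.int64(307), np.int64(308), np.int64(309), np.int64(310), np.int64(311), np.int64(312), np.int64(313), np.int64(314), np.int64(315), np.int64(316), np.int64(317), np.int64(318), np.int64(319), np.int64(320), np.int64(321), np.int64(325), np.int64(326), np.int64(327), np.int64(328), np.int64(329), np.int64(330), np.int64(331)]
246 [np.int64(297), np.int64(298), np.int64(299), np.int64(300), np.int64(301), np.int64(308), np.int64(309), np.int64(310), np.int64(311), np.int64(312), np.int64(313), np.int64(314), np.int64(315), np.int64(316), np.int64(317), np.int64(318), np.int64(319), np.int64(320), np.int64(321), np.int64(328), np.int64(329), np.int64(330), np.int64(331)]
260 [np.int64(308), np.int64(309), np.int64(310), np.int64(311), np.int64(312), np.int64(313), np.int64(314), np.int64(315), np.int64(316), np.int64(317), np.int64(318), np.int64(319), np.int64(320), np.int64(321), np.int64(322)]
270 [np.int64(308), np.int64(309), np.int64(310), np.int64(311), np.int64(312), np.int64(313), np.int64(314), np.int64(315), np.int64(316), np.int64(317), np.int64(318), np.int64(319), np.int64(320), np.int64(321), np.int64(322)]
[[0.60827461 0.22054148 0.111     ]] [[0.58239784 0.23406507 0.155     ]
 [0.62830816 0.21005227 0.155     ]]
[np.float64(314.0), np.float64(315.0)] [[0.60966685 0.21866088 0.155     ]
 [0.62400792 0.21222708 0.155     ]] -24.16232712595337
```

>>> jog_arm --plan '[[[0.04,0.04,-0.8],0,-1],[[0,0,-0.8],0,-1],[[0,0,-0.8],0,-1],[[0,0,-0.5],0,-1],[[0,0,-0.2],0,-1],[[0,0,0],0,1],[[0,0,0],0,1],[[0,0,0],0,1],[[0,0,0],0,1],[[0,0,0],0,1],[[0,0,0],0,1]]'

```text
t: 4.65
tool_pos: [0.6084, 0.2169, 0.3048]
eef_rot: [0.0, 0.235, 0.972, 0.0]
wrist_force: [0.3, -0.2, 0.1]
width: 0.0375
gripper_force: 0.0
```

>>> jog_arm --plan '[[[0,0.05,0],0,1],[[0,0,0],0,1],[[0,0,0],0,1],[[0,0,0],0,1],[[0,0,0],0,1]]'

```text
t: 5.28
tool_pos: [0.6086, 0.2194, 0.3048]
eef_rot: [0.0, 0.235, 0.972, 0.001]
wrist_force: [3.6, 5.1, -5.2]
width: 0.0119
gripper_force: 29.9
```

>>> jog_arm --plan '[[[0,0,0.01],0.75,1],[[0,0,0.006],0.75,1],[[0,0,0.006],0.75,1],[[0,0,0.006],0.75,1],[[0,0,0.006],0.75,1]]'

```text
t: 5.9
tool_pos: [0.6083, 0.2185, 0.3055]
eef_rot: [-0.0, -0.026, 1.0, -0.0]
wrist_force: [2.3, 1.8, -6.5]
width: 0.012
gripper_force: 30.0
```

>>> jog_arm --plan '[[[0,0,0.008],-0.94,1],[[0,0,0.008],-0.94,1],[[0,0,0.008],-0.94,1],[[0,0,0.008],-0.94,1],[[0,0,0.008],-0.94,1],[[0,0,0.008],-0.94,1],[[0,0,0.008],-0.94,1],[[0,0,0.008],-0.94,1]]'

```text
t: 6.9
tool_pos: [0.6086, 0.2191, 0.308]
eef_rot: [-0.0, 0.481, 0.877, 0.0]
wrist_force: [3.7, 4.7, -10.4]
width: 0.0119
gripper_force: 30.0
```

Run:
```python
from h import *
s=r.get_state();print({k:np.round(s[k],4) for k in("joint_positions","wrist_force","torque","tool_pos")})
im=r.get_image("scene");save("s2",np.hstack([cv2.resize(im["pixels"][230:420,230:380],(450,570),interpolation=cv2.INTER_CUBIC)]))
```

```text
{'joint_positions': array([-0.1363,  0.6552, -0.458 ,  1.8473,  0.413 ,  0.7336, -0.2568]), 'wrist_force': array([  3.7481,   4.6658, -10.381 ]), 'torque': array([ 1.1685, -0.8907,  0.0928]), 'tool_pos': array([0.6086, 0.2191, 0.308 ])}
```

View pics/s2.png

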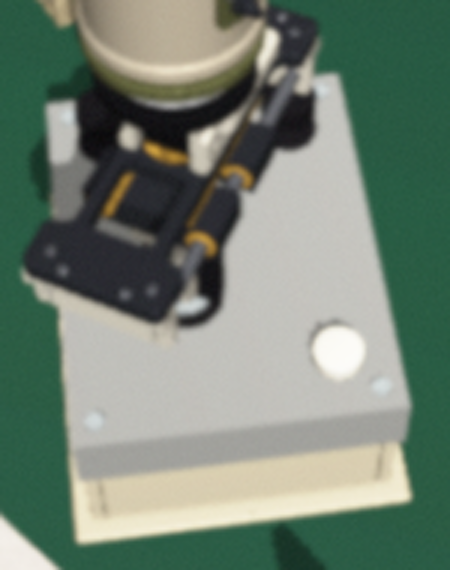

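The picture shows the lid still seated on the tank and the holder gripped. The rise of 3.2 mm over 90° matches 2 mm/rad, and the pull is only 10 N.

>>> jog_arm --plan '[[[0,0,0.0065],0.94,1],[[0,0,0.0065],0.94,1],[[0,0,0.0065],0.94,1],[[0,0,0.0065],0.94,1],[[0,0,0.0065],0.94,1],[[0,0,0.0065],0.94,1],[[0,0,0.0065],0.94,1],[[0,0,0.0065],0.94,1],[[0,0,0.0065],-0.94,1],[[0,0,0.0065],-0.94,1],[[0,0,0.0065],-0.94,1],[[0,0,0.0065],-0.94,1],[[0,0,0.0065],-0.94,1],[[0,0,0.0065],-0.94,1],[[0,0,0.0065],-0.94,1],[[0,0,0.0065],-0.94,1]]'

```text
t: 8.95
tool_pos: [0.6088, 0.2191, 0.3135]
eef_rot: [0.001, 0.482, 0.876, 0.001]
wrist_force: [2.2, 3.0, 2.2]
width: 0.0115
gripper_force: 30.0
```

>>> jog_arm --plan '[[[0,0,0.0065],0.94,1],[[0,0,0.0065],0.94,1],[[0,0,0.0065],0.94,1],[[0,0,0.0065],0.94,1],[[0,0,0.0065],0.94,1],[[0,0,0.0065],0.94,1],[[0,0,0.0065],0.94,1],[[0,0,0.0065],0.94,1]]'

```text
t: 9.95
tool_pos: [0.6081, 0.2186, 0.3148]
eef_rot: [-0.0, -0.027, 1.0, -0.0]
wrist_force: [0.3, 1.0, -1.8]
width: 0.0116
gripper_force: 30.0
```

Run:
```python
from h import *
s=r.get_state();print({k:np.round(s[k],4) for k in("wrist_force","torque","tool_pos","width")})
im=r.get_image("scene");w=r.get_image("wrist")
save("s3",np.hstack([cv2.resize(im["pixels"][230:420,230:360],(390,570),interpolation=cv2.INTER_CUBIC),cv2.resize(w["pixels"][150:450,215:415],(380,570))]))
```

```text
{'wrist_force': array([ 0.3417,  1.0166, -1.8097]), 'torque': array([ 0.5115, -0.2698,  0.0523]), 'tool_pos': array([0.6081, 0.2186, 0.3148]), 'width': np.float64(0.0116)}
```

View pics/s3.png

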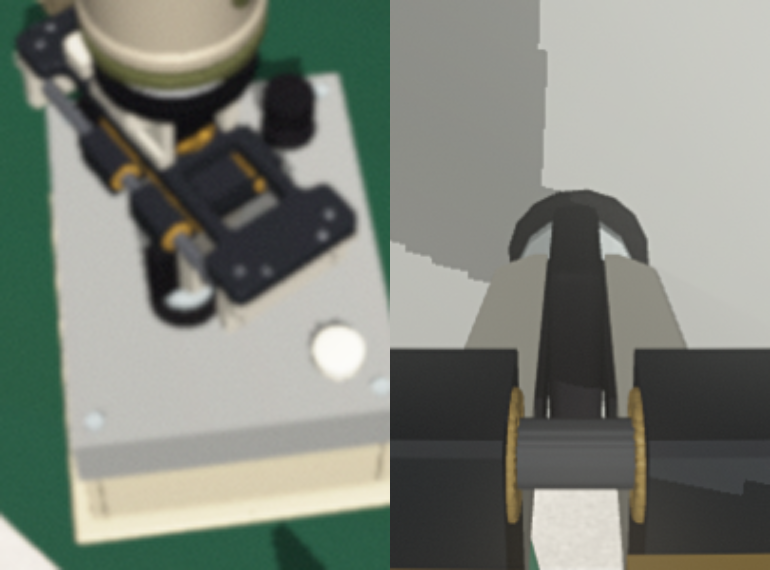

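The lid is still seated, the wing is held squarely in the pads, and the load is down to the holder's own weight, so it looks loose. I'll twist it back to the middle while rising gently.

>>> jog_arm --plan '[[[0,0,0.01],-0.75,1],[[0,0,0.01],-0.75,1],[[0,0,0.015],-0.75,1],[[0,0,0.02],-0.75,1],[[0,0,0.02],-0.75,1]]'

```text
t: 10.68
tool_pos: [0.6084, 0.2188, 0.3179]
eef_rot: [0.0, 0.238, 0.971, 0.0]
wrist_force: [1.4, 2.3, -2.2]
width: 0.0116
gripper_force: 30.0
```

Loose, at 13 mm of rise with a 2 N load. Now straight up.

>>> jog_arm --plan '[[[0,0,0.1],0,1],[[0,0,0.15],0,1],[[0,0,0.2],0,1],[[0,0,0.5],0,1],[[0,0,0.8],0,1],[[0,0,0.8],0,1],[[0,0,0.5],0,1],[[0,0,0],0,1]]'

```text
t: 11.68
tool_pos: [0.6084, 0.2189, 0.4417]
eef_rot: [0.001, 0.235, 0.972, 0.001]
wrist_force: [0.2, 0.4, -1.8]
width: 0.0123
gripper_force: 30.0
```

Run:
```python
from h import *
im=r.get_image("scene")
save("s4",cv2.resize(im["pixels"][130:420,180:400],(550,600),interpolation=cv2.INTER_CUBIC))
```

```text
(no output)
```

View pics/s4.png

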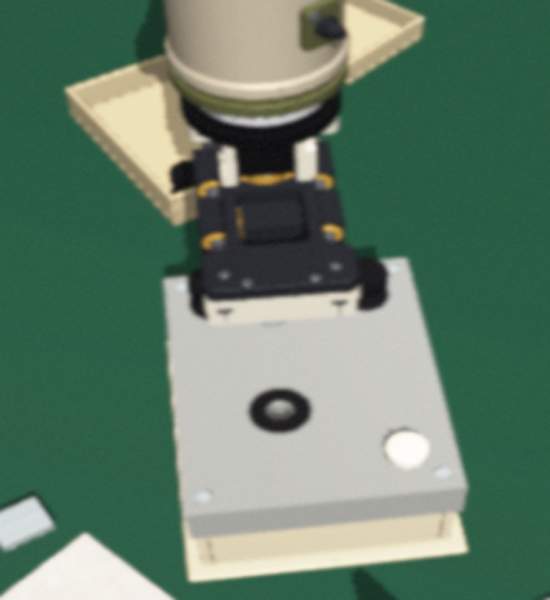

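The holder is out of the lid, the bare gland shows at (280,410) and the lid is still seated. Now I'll carry it to the free part of the tray, at (0.458, -0.200).

>>> jog_arm --plan '[[[-0.15,-0.43,0],0.3,1],[[-0.31,-0.87,0],0.3,1],[[-0.31,-0.87,0],0.3,1],[[-0.31,-0.87,0],0.3,1],[[-0.31,-0.87,0],0.3,1],[[-0.31,-0.87,0],0.3,1],[[-0.31,-0.87,0],0.3,1],[[-0.31,-0.87,0],0.3,1],[[-0.31,-0.87,0],0.3,1],[[-0.31,-0.87,0],0.3,1],[[-0.31,-0.87,0],0.3,1],[[-0.31,-0.87,0],0.1,1],[[-0.15,-0.43,0],0,1],[[0,0,-0.5],0,1],[[0,0,-0.8],0,1],[[0,0,-0.8],0,1],[[0,0,-0.8],0,1],[[0,0,-0.5],0,1],[[0,0,0],0,1],[[0,0,0],0,1]]'

```text
t: 14.22
tool_pos: [0.4604, -0.1979, 0.3043]
eef_rot: [0.0, -0.001, 1.0, 0.0]
wrist_force: [-0.8, -0.2, -0.8]
width: 0.0119
gripper_force: 30.0
```

Run:
```python
from h import *
im=r.get_image("scene");w=r.get_image("wrist")
save("s5",np.hstack([cv2.resize(im["pixels"][90:290,160:360],(400,400),interpolation=cv2.INTER_CUBIC),cv2.resize(w["pixels"][40:440,120:520],(400,400))]))
print(proj(im,[[.458,-.2,.08]]))
```

```text
[[248.62954017 164.52938557]]
```

View pics/s5.png

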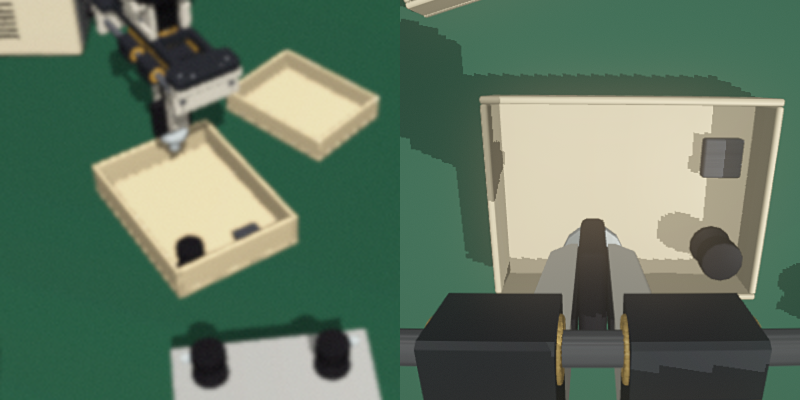

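It's above the free area of the tray: the wing is at (592,260) in the wrist crop, clear of the cap and block. I'll lower to just above the floor, then feel for contact.

>>> jog_arm --plan '[[[-0.05,0,-0.5],0,1],[[0,0,-0.7],0,1],[[0,0,-0.4],0,1],[[0,0,-0.2],0,1],[[0,0,-0.05],0,1],[[0,0,0],0,1]]'

```text
t: 15.08
tool_pos: [0.4582, -0.1984, 0.2304]
eef_rot: [0.0, -0.0, 1.0, -0.0]
wrist_force: [0.2, -0.2, -0.5]
width: 0.0121
gripper_force: 30.0
```

>>> jog_arm --plan '[[[0,0,-0.03],0,1],[[0,0,-0.03],0,1],[[0,0,0],0,1]]'

```text
t: 15.45
tool_pos: [0.458, -0.1984, 0.2275]
eef_rot: [0.0, -0.0, 1.0, -0.0]
wrist_force: [-0.6, 0.1, -0.7]
width: 0.0116
gripper_force: 30.0
```

>>> jog_arm --plan '[[[0,0,-0.03],0,1],[[0,0,-0.03],0,1],[[0,0,0],0,1]]'

```text
t: 15.82
tool_pos: [0.4579, -0.1983, 0.225]
eef_rot: [-0.0, -0.0, 1.0, 0.0]
wrist_force: [-0.1, -0.3, -0.8]
width: 0.012
gripper_force: 30.0
```

>>> jog_arm --plan '[[[0,0,-0.025],0,1],[[0,0,0],0,1]]'

```text
t: 16.08
tool_pos: [0.458, -0.1982, 0.2245]
eef_rot: [0.0, -0.001, 1.0, -0.0]
wrist_force: [-2.0, 0.8, 8.8]
width: 0.0121
gripper_force: 30.0
```

>>> jog_arm --plan '[[[0,0,-0.025],0,1],[[0,0,0],0,1]]'

```text
t: 16.32
tool_pos: [0.4579, -0.198, 0.2244]
eef_rot: [0.0, -0.001, 1.0, -0.001]
wrist_force: [-3.3, 1.2, 21.6]
width: 0.0119
gripper_force: 30.0
```

Contact is at TCP z 0.2245. I'll ease the press, then open in small steps.

>>> jog_arm --plan '[[[0,0,-0.0],0,1],[[0,0,0.035],0,1],[[0,0,0],0,1],[[0,0,0],0,0.72],[[0,0,0],0,0.7],[[0,0,0],0,0.65],[[0,0,0],0,0.6],[[0,0,0],0,0.6]]'

```text
t: 17.32
tool_pos: [0.458, -0.1984, 0.2244]
eef_rot: [-0.0, -0.0, 1.0, 0.0]
wrist_force: [0.9, 0.3, -0.2]
width: 0.0183
gripper_force: 0.0
```

Run:
```python
from h import *
im=r.get_image("scene");w=r.get_image("wrist")
save("s6",np.hstack([cv2.resize(im["pixels"][90:290,160:360],(400,400),interpolation=cv2.INTER_CUBIC),cv2.resize(w["pixels"][40:440,120:520],(400,400))]))
```

```text
(no output)
```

View pics/s6.png

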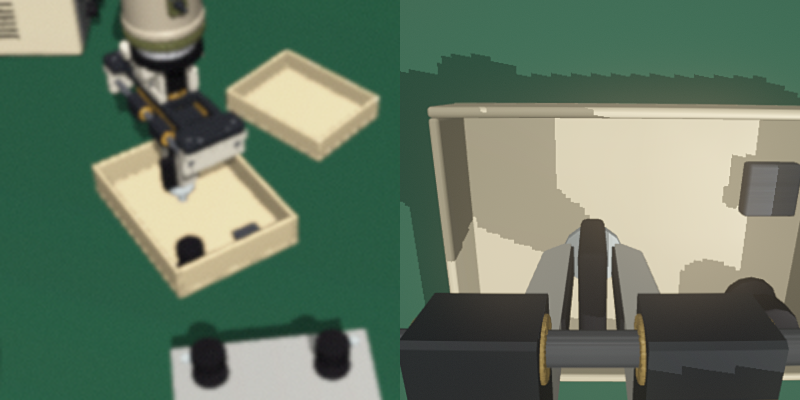

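The holder stands upright with a gap on both sides of the wing at (592,270). I'll open wider and withdraw straight up.

>>> jog_arm --plan '[[[0,0,0],0,0.3],[[0,0,0],0,0.0],[[0,0,0],0,0.0],[[0,0,0],0,0.0],[[0,0,0.2],0,0.0],[[0,0,0.4],0,0.0],[[0,0,0.8],0,0.0],[[0,0,0.8],0,0.0],[[0,0,0.8],0,0.0],[[0,0,0.6],0,0.0],[[0,0,0],0,0.0],[[0,0,0],0,0.0],[[0,0,0],0,0.0]]'

```text
t: 19.05
tool_pos: [0.4577, -0.1983, 0.3677]
eef_rot: [-0.001, -0.001, 1.0, 0.0]
wrist_force: [-0.7, -1.0, 0.3]
width: 0.0463
gripper_force: 0.0
```

Run:
```python
from h import *
im=r.get_image("scene");w=r.get_image("wrist")
save("s7",np.hstack([cv2.resize(im["pixels"][90:420,160:400],(400,550),interpolation=cv2.INTER_CUBIC),cv2.resize(w["pixels"][40:480,120:440],(400,550))]))
```

```text
(no output)
```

View pics/s7.png

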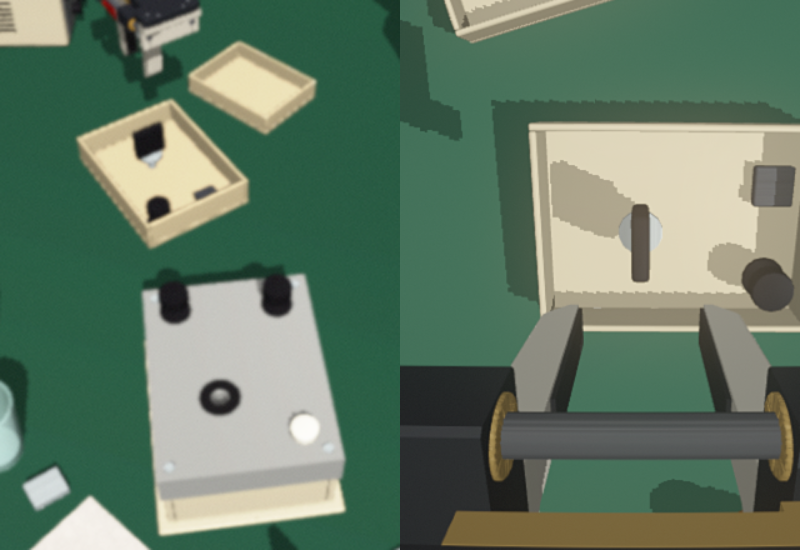

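The holder stands free in the tray at crop position (640,240). The lid is seated, and the gripper is clear.

```bash
python3 -c "
from cell import r
print(r.close_job())"
```

```text
the job is handed in; nothing more can be done
None
```

The seized holder was twisted loose, lifted clear with the lid still seated on the cell, and set down upright in the cream tray; I let go, backed the arm clear and handed the job in at about 19 s, with no verdict returned.

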